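Sort the spice jars, shakers and garlic

TASK

Tidy the board that covers the hob: stand one spice jar upright in each of the two bays of the wooden rack, stand both shakers upright inside the low steel tray, and put the garlic bulb in the middle of the small white dish. Set each thing down rather than dropping it, and do not shift the mug or the kitchen timer.

Things in the scene. Friction and masses are not known exactly. Their poses are not given: they have to be found in the camera images.
- spice_jar_1: closed round spice jar, clear glass with a dark label and a black lid of nearly the same width, 41 mm diameter, 105 mm tall, about 110 g. Origin: centre of its underside, z up along its axis. Starts standing upright on the board. The two spice jars are alike and interchangeable
- spice_jar_2: closed round spice jar, clear glass with a dark label and a black lid of nearly the same width, 41 mm diameter, 105 mm tall, about 110 g. Origin: centre of its underside, z up along its axis. Starts standing upright on the board. The two spice jars are alike and interchangeable
- salt_shaker: glass shaker with a domed grey perforated cap and white filling, round, widest (44 mm) about 26 mm up, narrowing to about 39 mm at 50 mm, cap 34 mm across from about 68 mm up, 90 mm tall, about 100 g. Origin: centre of its underside, z up along its axis. Starts standing upright on the board. The two shakers are alike and interchangeable
- pepper_shaker: glass shaker with a domed grey perforated cap and white filling, round, widest (44 mm) about 26 mm up, narrowing to about 39 mm at 50 mm, cap 34 mm across from about 68 mm up, 90 mm tall, about 100 g. Origin: centre of its underside, z up along its axis. Starts standing upright on the board. The two shakers are alike and interchangeable
- garlic: garlic bulb, pale, roundish, 53 mm across at about 20 mm height, with a short pointed neck, 53 mm tall, about 31 g. Origin: centre of its underside, z up towards the neck
- spice_rack: fixed low dark wooden rack, open on top, 72 mm (its x) by 132 mm (its y), 31 mm high, with two bays of 60 mm (x) by 57 mm (y) side by side along y, centres at y = +31.5 and -31.5 mm, floors 6 mm above its underside, all walls 6 mm thick. Origin: centre of its underside on the board; z up; turned up to 0.2 rad
- cruet_tray: fixed low rectangular stainless steel tray, one undivided space of 72 mm (its x) by 116 mm (its y) inside, 76 by 120 mm outside, rounded rim 12 mm high, floor 3 mm above its underside. Origin: centre of its underside on the board; z up; turned up to 0.2 rad
- dish: fixed small round shallow white dish, 116 mm across the rim, 16 mm high. Its flat floor is 72 mm across and lies 5 mm above its underside; from there it rises evenly to the rim. Origin: centre of its underside, z up. It stands, as all these things do, on the fixed level light wooden board over the hob, whose top is 62 mm above the worktop (z = 0.062)
- mug: bystander: white mug with a handle, 86 mm across, 107 mm tall, standing on the board behind the sorting places; its origin is at the underside, midway between the handle's outer edge and the far side of the cup (cup axis 19 mm towards +y of it, handle towards -y). Leave it where it stands
- timer: bystander: round red and white wind-up kitchen timer, 65 mm across, 63 mm tall, standing on the board nearer the robot. Origin: centre of its underside. Leave it where it stands

How it is judged:
By the outcome, as a careful person would: the job done as asked, in the order asked, and still so for the second after the job is handed in, with the robot touching nothing.
It also fails if it takes over 126 s, if anything falls off the work surface, if the arm or the gripper's body presses on something with over 40 N, if the wrist force passes 120 N, or if a joint passes its speed limit or range.

ROBOT

A 7-joint arm with a two-finger parallel gripper is mounted at the origin on a cart in front of the work surface, level with it; the furniture and walls round the work are solid. World frame = base frame: x ahead of the robot, y to its left, z up, the work surface at z = 0. Lengths are in m, angles in rad, forces in N, time in s.
With the tool pointing down it reaches from about 0.35 to 0.9 m from the base axis. Payload 8.1 kg.
Tool frame: the origin (TCP) lies midway between the tips of the shut fingers; the grasp point (between the pads) lies 19 mm behind it; z points along the fingers, y is the line along which they close (so a half turn about z gives the same grasp; the last joint's range is limited). The gripper opens to 85 mm and grips with 20 to 120 N. Pads are 22 mm wide; open, the fingers measure 114 mm over their backs; the gripper's body (76 mm by 85 mm) begins 54 mm behind the grasp point. The pads swing forward as they close: fully open they stand 13 mm farther back than shut.
Start: joints at [-1.447, 0.434, 0.025, 1.573, -0.012, 1.134, -0.075], TCP at [0.141, 0.609, 0.231] pointing down, gripper open.
Joint ranges: [-2.62, 2.62], [-0.44, 2.09], [-1.27, 1.32], [0.08, 2.57], [-1.32, 4.46], [0.12, 2], [-2.74, 2.74]. Speed limits (rad/s): [2.22, 2.22, 3.01, 3.01, 3.14, 3.14, 3.14].

INTERFACE

Orientations are given as a rotation vector (axis times angle).
In Python, from cell import robot gives the robot as it stands.
- The arm moves only by the shell command python3 -m handwheel 'ROWS'. ROWS is JSON, a list of rows, each an object with "gripper": the gripper command: -1 is shut, 1 is fully open, values between are in proportion; "translation": the shift along the tool's x, y, z in mm, a list of three; "yaw": the turn about the tool's z in degrees. A call has 1 to 12 rows; each row shifts and turns the commanded pose from where the row before left it, along the tool's axes as they then stand; what a row does not reach is not made up. A row lasts 1/12 s, in which the tool goes at most 41.7 mm and 7.16 degrees, less where a joint would pass 70% of its speed; a pose out of reach is approached as far as the arm can. A call with a gripper value outside its range is refused whole. The fingers move at their own pace and stop on an object; the grip force is fixed at half the most. Time passes only in rows, so rows that do not move let the fingers close. It gives the time, the measured TCP pose, the force, the opening and the grip force at its end, in the units of the state.
- robot.read_state(): the state, without advancing time (a new reading comes with each control period).
- robot.get_image(name): name is "side" or "top"; returns the picture (480x640x3 uint8, red, green, blue); there is no depth.
- robot.get_calibration(name): a dict with "fovy" (degrees; the focal length in pixels is half the picture's height over the tangent of half this angle, whatever the lens; pixels are square), "cx", "cy" (the principal point, pixels), "R" (3x3) and "t" (3): a world point X has camera coordinates R X + t. Camera axes: x right, y down, z forward; pixel columns grow to the right and rows downward; lengths in m; the calibration is good to about 2 mm. A picture is of the moment at which its call begins. get_calibration takes no time and is no camera call.
- robot.sign_off(): hands the job in; it is judged then, once.
The state is a dict: "clock": time; "joint_pos": joint angles; "joint_vel": joint speeds; "joint_torque": joint torques, N m; "eef_pos": TCP position; "ee_rot": TCP orientation; "wrist_force": force on the tool from outside, world axes, zero at the start; "wrist_torque": the same for the moment, N m; "opening": finger opening in m; "gripper_force": force on a finger pad.
Only numpy, scipy, OpenCV 4.12 (cv2) and the standard library are available. Lean on these libraries where they do the work, as an engineer would, in place of code of your own. Each camera call takes 0.05 s, during which the arm holds its last target. There are 200 camera calls.

## Working session

There is one attempt and no reset: what is moved stays moved. The work goes in short steps, Python scripts to look and compute and a shell command to move; the robot and the scene stay as the last step left them, time stands still between calls to the robot, and variables do not carry over. Pictures are saved under pics/ and viewed, at most 17 in all, crops included, and the job is handed in when it is done.

```bash
mkdir -p pics; ls
python3 - <<'E'
from cell import robot
import cv2,numpy as np
s=robot.read_state()
for k in("clock","eef_pos","ee_rot","wrist_force","opening"):print(k,s[k])
for n in("top","side"):
    c=robot.get_calibration(n);print(n,c)
    cv2.imwrite(f"pics/{n}0.png",cv2.cvtColor(robot.get_image(n),cv2.COLOR_RGB2BGR))
E
```

```text
pics
clock 0.0
eef_pos [0.14046523 0.60847745 0.23050721]
ee_rot [-3.55577402e-01 -3.12136438e+00  2.52112494e-03]
wrist_force [ 0.29842704  0.43632875 -0.06277819]
opening 0.08554548309311549
top {'fovy': 57.459070624696004, 'cx': 324.1354264458864, 'cy': 240.90181009576455, 'R': array([[-0.01707023, -0.99983969,  0.00540405],
       [-0.99173503,  0.01624397, -0.12727047],
       [ 0.12716228, -0.00753192, -0.99185333]]), 't': array([0.17324417, 0.52970704, 0.92922649])}
side {'fovy': 48.81689980864532, 'cx': 324.87362268465006, 'cy': 248.52425593163005, 'R': array([[-0.98918104, -0.1461761 , -0.01238639],
       [-0.08239359,  0.62344506, -0.7775137 ],
       [ 0.12137616, -0.76808125, -0.62874401]]), 't': array([0.55977629, 0.00461369, 1.1110836 ])}
```

View pics/top0.png

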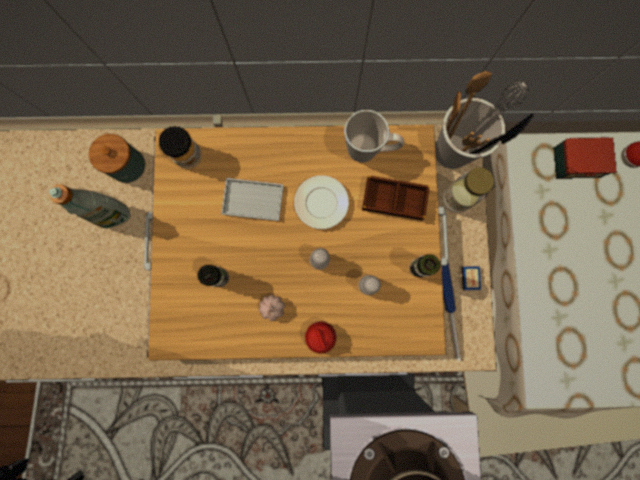

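View pics/side0.png

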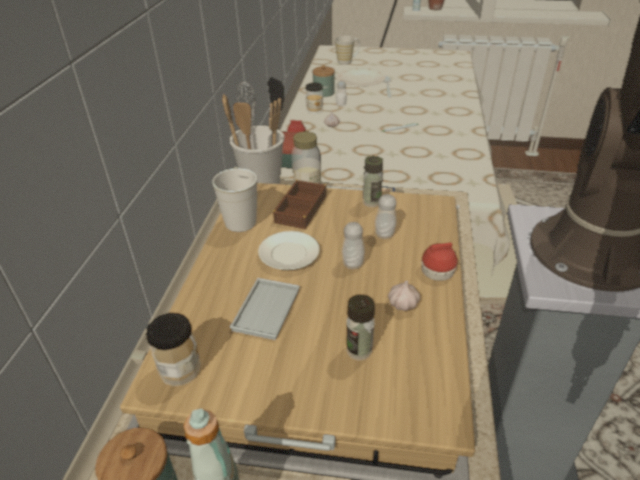

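The top view shows the mug (366,135), tray (253,200), dish (322,202) and rack (395,198). The shakers are at (319,258) and (370,285), the jars at (211,275) and (425,265), the garlic at (271,307) and the timer at (320,337). I'll enlarge to measure.

Run:
```python
import cv2
t=cv2.imread("pics/top0.png");s=cv2.imread("pics/side0.png")
def crop(im,x,y,w,h,k,n):
    c=cv2.resize(im[y:y+h,x:x+w],None,fx=k,fy=k,interpolation=cv2.INTER_CUBIC)
    for i in range(0,w,10):
        cv2.line(c,(i*k,0),(i*k,10 if (x+i)%50 else 25),(255,0,255),1)
        if (x+i)%20==0:cv2.putText(c,str(x+i),(i*k,22),0,.4,(255,0,255))
    for j in range(0,h,10):
        cv2.line(c,(0,j*k),(10,j*k),(255,0,255),1)
        if (y+j)%20==0:cv2.putText(c,str(y+j),(0,j*k),0,.4,(255,0,255))
    cv2.imwrite(n,c)
crop(t,200,160,240,80,3,"pics/a.png")
crop(t,190,240,260,120,3,"pics/b.png")
crop(s,210,150,260,200,3,"pics/c.png")
```

```text
(no output)
```

View pics/a.png

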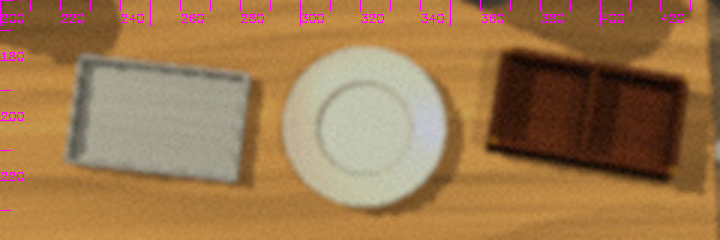

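View pics/b.png

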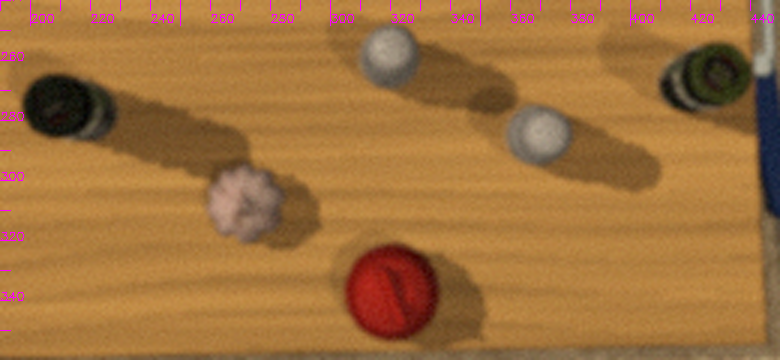

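View pics/c.png

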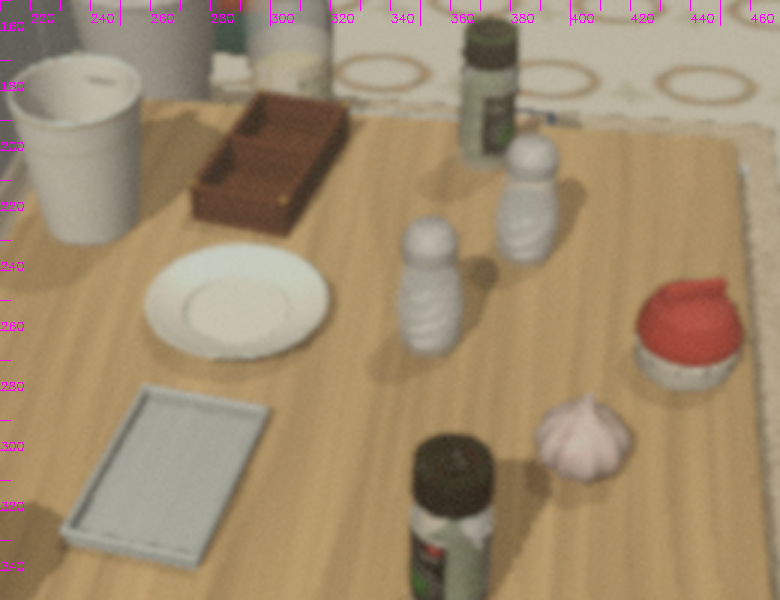

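Readings, in full-picture pixels:
- **Tray rim corners, top:** (227,178), (283,185), (279,221), (222,214).
- **Dish box, top:** 294–349 × 175–229.
- **Rack top corners, top:** about (369,176), (429,186), (424,220), (363,211).
- **Loose items:** I took bounding boxes in both views.

Next I'll fit poses to these using simple models of each shape.

```bash
cat > geo.py <<'E'
import numpy as np
from scipy.optimize import least_squares
from cell import robot
C={n:robot.get_calibration(n) for n in("top","side")}
def proj(n,X):
    c=C[n];q=np.atleast_2d(X)@c["R"].T+c["t"];f=240/np.tan(np.radians(c["fovy"]/2))
    return q[:,:2]/q[:,2:]*f+[c["cx"],c["cy"]]
P=dict(jar=[(0,20.5),(105,20.5)],shaker=[(0,19),(26,22),(50,19.5),(68,17),(80,15),(86,10),(90,2)],
 garlic=[(0,12),(8,22),(20,26.5),(32,20),(40,8),(53,1)],timer=[(0,28),(20,32.5),(45,32.5),(63,20)],dish=[(0,36),(16,58)])
def rev(k):
    a=np.linspace(0,2*np.pi,60)
    return np.concatenate([np.c_[r*np.cos(a),r*np.sin(a),0*a+z] for z,r in P[k]])/1000
def bbox(p):return np.r_[p[:,0].min(),p[:,0].max(),p[:,1].min(),p[:,1].max()]
def fit(k,boxes,x0=(.5,.2),z=.062):
    M=rev(k)
    f=lambda v:np.concatenate([bbox(proj(n,M+[v[0],v[1],z]))-b for n,b in boxes.items()])
    s=least_squares(f,x0,diff_step=1e-4,x_scale=.1,loss="soft_l1");return s.x,f(s.x)
def fitc(pts,x0):  # pts: (view, local xyz mm, pixel); returns x,y,yaw
    def f(v):
        c,s=np.cos(v[2]),np.sin(v[2]);R=np.array([[c,-s,0],[s,c,0],[0,0,1]])
        return np.concatenate([(proj(n,R@np.array(l)/1000+[v[0],v[1],.062])-p).ravel() for n,l,p in pts])
    s=least_squares(f,x0,loss="soft_l1");return s.x,f(s.x)
E
python3 - <<'E'
from geo import *
np.set_printoptions(precision=4,suppress=True)
O=dict(jar1=("jar",[197.7,228.7,264.3,286.7],[347,374.7,295,357]),jar2=("jar",[410,440,253.7,277.7],[362.7,383.3,156,205.7]),
shA=("shaker",[309.7,330,248,269.7],[342,364.7,221.7,269]),shB=("shaker",[359,380.7,274.3,295],[375.7,396.7,194.3,239]),
garlic=("garlic",[259,284.7,294.3,321],[387.7,420.7,281,310]),dish=("dish",[294,349,175,229.3],[258.3,320,231,270]),
timer=("timer",[305,336.3,321,353.7],[422,457.7,243,280]))
for n,(k,a,b) in O.items():
    print(n,*fit(k,dict(top=a,side=b)))
    print("   top only",fit(k,dict(top=a))[0],"side only",fit(k,dict(side=b))[0])
t=lambda x,y:np.array([x,y])
T=[("top",(s*38,u*60,12),p) for s,u,p in[(1,1,(227.3,178.3)),(1,-1,(283.3,185)),(-1,-1,(279.3,221)),(-1,1,(222.3,214.3))]]
T+=[("side",(s*38,u*60,12),(210+a/3,150+b/3)) for s,u,a,b in[(1,-1,143,385),(-1,-1,271,408),(-1,1,196,560),(1,1,62,532)]]
print("tray",*fitc(T,[.6,.3,0]))
for zz in(31,0):
  K=[("top",(s*36,u*66,z),(200+a/3,160+b/3)) for s,u,z,a,b in[(1,1,31,508,48),(1,-1,31,687,77),(-1,-1,zz,672,180),(-1,1,zz,488,152)]]
  K+=[("side",(s*36,u*66,z),(210+a/3,150+b/3)) for s,u,z,a,b in[(1,-1,31,262,92),(-1,-1,31,350,105),(1,1,31,193,185),(-1,1,0,287,236),(1,1,0,193,218)]]
  print("rack",*fitc(K,[.6,0,0]))
s=robot.read_state();print(s["clock"])
E
```

```text
jar1 [0.4544 0.3838] [-0.8389  1.7447 -0.0681  0.7283 -1.197   0.3549 -3.3759  2.3894]
   top only [0.455  0.3843] side only [0.454  0.3823]
jar2 [ 0.4673 -0.0333] [-1.6175  1.1179  0.0035  0.2061 -0.6717  0.3357 -2.0068  1.0261]
   top only [ 0.4675 -0.0334] side only [ 0.4669 -0.0328]
shA [0.487  0.1745] [-0.624   0.4129  0.8503  0.4949 -1.2378 -0.1908  0.0843 -0.5472]
   top only [0.4883 0.1743] side only [0.4856 0.175 ]
shB [0.4322 0.0739] [-0.443  -0.3399  0.339   1.2263 -1.3731 -0.1392 -0.7926 -1.1056]
   top only [0.4338 0.0731] side only [0.4305 0.0769]
garlic [0.3896 0.2742] [-0.2366 -0.0071  0.7303  0.2327  0.161  -1.3473 -0.2107 -0.0916]
   top only [0.3905 0.274 ] side only [0.3885 0.2745]
dish [0.609 0.17 ] [-0.403  -0.6891  0.8516  0.2043 -0.0636 -0.6472 -0.9196 -1.4996]
   top only [0.6101 0.1689] side only [0.6076 0.1736]
timer [0.3301 0.1763] [-1.4523  0.1859 -0.3699  1.2014 -1.8908  0.6397 -6.9065 -0.0401]
   top only [0.3309 0.1751] side only [0.3291 0.1803]
tray [ 0.6183  0.3174 -0.1328] [-1.0006  0.9078 -1.3817  0.5996 -1.9684 -0.6014 -1.1606 -0.4019  0.8206
 -1.1864 -1.6021 -1.2529 -0.1545 -2.356   0.5434 -2.3866]
rack [ 0.613   0.0138 -0.1825] [-2.2233  0.2704  0.2794  0.7807  0.6223 -0.1827 -0.8241 -1.2037 -0.5992
 -2.446   0.7953 -1.5139 -1.0757 -1.0041  1.2376  0.7065  0.0266  0.2905]
rack [ 0.6144  0.0113 -0.1751] [-1.2253 -0.2177  1.3305 -0.1595 -1.4672  1.4556 -0.9113  1.2132 -1.2826
 -3.0454  0.125  -2.2559 -1.3342 -1.6345  1.0148 -0.1033 -0.229  -0.3484]
0.1
```

Both views agree to about 2 mm. The board-frame poses fit the stated sizes. I'll turn the fingers so they close along the rack's x, then fetch the left jar.

```bash
cat > go.py <<'E'
# usage: go.py x y z -> tool-frame shift in mm from the measured pose
import sys,numpy as np
from cell import robot
from scipy.spatial.transform import Rotation as R
s=robot.read_state();r=R.from_rotvec(s["ee_rot"]);p=np.array(s["eef_pos"])
y=r.as_matrix()[:,1];print("t %.1f"%s["clock"],"pos",p.round(4),"close dir %.1f"%np.degrees(np.arctan2(y[1],y[0])),"tilt %.2f"%np.degrees(np.arccos(-r.as_matrix()[2,2])),"open %.4f F %.1f"%(s["opening"],np.ravel(s["gripper_force"])[0]),"W",np.round(s["wrist_force"],1))
for i in range(1,len(sys.argv)-2,3):
    q=np.array(list(map(float,sys.argv[i:i+3])));print("shift",(r.inv().apply(q-p)*1000).round(1));p=q
E
python3 -m handwheel '[{"gripper":1,"translation":[0,0,0],"yaw":7.1},{"gripper":1,"translation":[0,0,0],"yaw":7.1},{"gripper":1,"translation":[0,0,0],"yaw":7.1},{"gripper":1,"translation":[0,0,0],"yaw":7.1},{"gripper":1,"translation":[0,0,0],"yaw":7.1},{"gripper":1,"translation":[0,0,0],"yaw":7.1},{"gripper":1,"translation":[0,0,0],"yaw":7.1},{"gripper":1,"translation":[0,0,0],"yaw":7.1},{"gripper":1,"translation":[0,0,0],"yaw":7.1},{"gripper":1,"translation":[0,0,0],"yaw":7.1},{"gripper":1,"translation":[0,0,0],"yaw":7.1},{"gripper":1,"translation":[0,0,0],"yaw":7.1}]'
python3 go.py .4545 .3835 .231 .4545 .3835 .122
```

```text
clock: 1.1
eef_pos: [0.1405, 0.6087, 0.2309]
ee_rot: [2.38, 2.049, -0.001]
wrist_force: [-0.1, 0.1, -0.4]
opening: 0.0854
gripper_force: 0.0
t 1.1 pos [0.1405 0.6087 0.2309] close dir -8.5 tilt 0.05 open 0.0854 F 0.0 W [-0.1  0.1 -0.4]
shift [-176.  344.    0.]
shift [ 1.00e-01 -0.00e+00  1.09e+02]
```

```bash
python3 -m handwheel '[{"gripper":1,"translation":[-10,20,0],"yaw":0},{"gripper":1,"translation":[-16,31,0],"yaw":0},{"gripper":1,"translation":[-16,31,0],"yaw":0},{"gripper":1,"translation":[-16,31,0],"yaw":0},{"gripper":1,"translation":[-16,31,0],"yaw":0},{"gripper":1,"translation":[-16,31,0],"yaw":0},{"gripper":1,"translation":[-16,31,0],"yaw":0},{"gripper":1,"translation":[-16,31,0],"yaw":0},{"gripper":1,"translation":[-16,31,0],"yaw":0},{"gripper":1,"translation":[-16,31,0],"yaw":0},{"gripper":1,"translation":[-16,31,0],"yaw":0},{"gripper":1,"translation":[-6,14,0],"yaw":0}]'
python3 -m handwheel '[{"gripper":1,"translation":[0,0,0],"yaw":0}]' >/dev/null
python3 go.py .4545 .3835 .231 .4545 .3835 .122
python3 - <<'E'
from cell import robot
import cv2
im=cv2.cvtColor(robot.get_image("side"),cv2.COLOR_RGB2BGR)
cv2.imwrite("pics/d.png",im)
E
```

```text
clock: 2.1
eef_pos: [0.4599, 0.3812, 0.2314]
ee_rot: [2.378, 2.049, 0.0]
wrist_force: [-0.4, -0.3, 0.1]
opening: 0.0854
gripper_force: 0.0
t 2.2 pos [0.4599 0.3816 0.2313] close dir -8.6 tilt 0.15 open 0.0853 F 0.0 W [0.7 0.1 0.3]
shift [ 1.1 -5.7  0.2]
shift [  0.2  -0.2 109. ]
```

View pics/d.png

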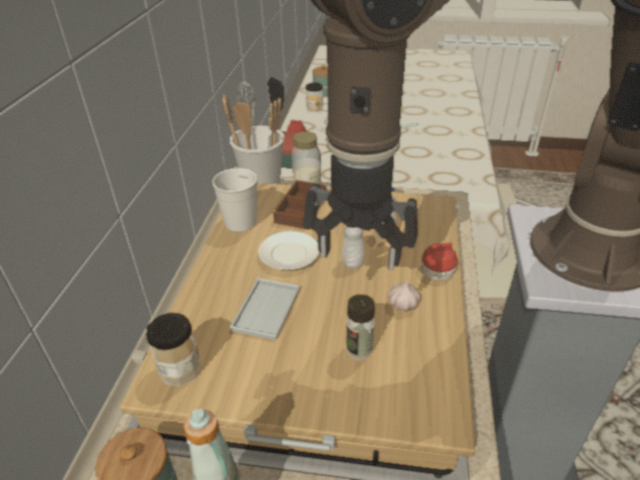

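The gripper hangs over the jar with its fingertips about (358,255), either side of the jar's column at 361. Going down and gripping.

```bash
python3 -c "
from geo import *
print(proj('side',[.4599,.3816,.2313]))"
python3 -m handwheel '[{"gripper":1,"translation":[1,-5.5,10],"yaw":0},{"gripper":1,"translation":[0,0,15],"yaw":0},{"gripper":1,"translation":[0,0,20],"yaw":0},{"gripper":1,"translation":[0,0,20],"yaw":0},{"gripper":1,"translation":[0,0,20],"yaw":0},{"gripper":1,"translation":[0,0,15],"yaw":0},{"gripper":1,"translation":[0,0,9],"yaw":0},{"gripper":1,"translation":[0,0,0],"yaw":0}]'
python3 -m handwheel '[{"gripper":-1,"translation":[0,0,0],"yaw":0},{"gripper":-1,"translation":[0,0,0],"yaw":0},{"gripper":-1,"translation":[0,0,0],"yaw":0},{"gripper":-1,"translation":[0,0,0],"yaw":0},{"gripper":-1,"translation":[0,0,0],"yaw":0},{"gripper":-1,"translation":[0,0,0],"yaw":0},{"gripper":-1,"translation":[0,0,0],"yaw":0},{"gripper":-1,"translation":[0,0,0],"yaw":0}]'
python3 go.py .4545 .3835 .235 .6193 .0435 .235
```

```text
[[358.42364451 266.52310755]]
clock: 2.9
eef_pos: [0.4478, 0.3879, 0.1198]
ee_rot: [-2.372, -2.06, 0.007]
wrist_force: [0.0, -0.2, 0.3]
opening: 0.0852
gripper_force: 0.0
clock: 3.57
eef_pos: [0.4514, 0.3881, 0.1234]
ee_rot: [-2.375, -2.056, -0.004]
wrist_force: [0.8, 0.1, 5.6]
opening: 0.0396
gripper_force: 59.5
t 3.6 pos [0.4514 0.3881 0.1234] close dir -8.2 tilt 0.13 open 0.0396 F 59.5 W [0.8 0.1 5.6]
shift [  -3.8    3.9 -111.6]
shift [-3.130e+02  2.117e+02 -3.000e-01]
```

```bash
python3 -m handwheel '[{"gripper":-1,"translation":[0,0,-6],"yaw":0},{"gripper":-1,"translation":[0,0,-14],"yaw":0},{"gripper":-1,"translation":[0,0,-20],"yaw":0},{"gripper":-1,"translation":[0,0,-20],"yaw":0},{"gripper":-1,"translation":[0,0,-20],"yaw":0},{"gripper":-1,"translation":[0,0,-20],"yaw":0},{"gripper":-1,"translation":[0,0,-12],"yaw":0},{"gripper":-1,"translation":[-6,4,0],"yaw":0},{"gripper":-1,"translation":[-15,10,0],"yaw":0},{"gripper":-1,"translation":[-24,17,0],"yaw":0}]'
python3 -m handwheel '[{"gripper":-1,"translation":[-26,18,0],"yaw":0},{"gripper":-1,"translation":[-26,18,0],"yaw":0},{"gripper":-1,"translation":[-26,18,0],"yaw":0},{"gripper":-1,"translation":[-26,18,0],"yaw":0},{"gripper":-1,"translation":[-26,18,0],"yaw":0},{"gripper":-1,"translation":[-26,18,0],"yaw":0},{"gripper":-1,"translation":[-26,18,0],"yaw":0},{"gripper":-1,"translation":[-26,18,0],"yaw":0},{"gripper":-1,"translation":[-26,18,0],"yaw":0},{"gripper":-1,"translation":[-20,12,0],"yaw":0},{"gripper":-1,"translation":[-8,4,0],"yaw":0},{"gripper":-1,"translation":[0,0,0],"yaw":0}]'
python3 -m handwheel '[{"gripper":-1,"translation":[0,0,0],"yaw":0},{"gripper":-1,"translation":[0,0,0],"yaw":0}]' >/dev/null
python3 go.py .6198 .0473 .235
python3 - <<'E'
from cell import robot
import cv2
im=cv2.cvtColor(robot.get_image("side"),cv2.COLOR_RGB2BGR)[100:300,200:460]
cv2.imwrite("pics/e.png",cv2.resize(im,None,fx=3,fy=3,interpolation=2))
E
```

```text
clock: 4.4
eef_pos: [0.4732, 0.3403, 0.2334]
ee_rot: [-2.368, -2.062, 0.001]
wrist_force: [0.5, -0.9, -2.2]
opening: 0.0398
gripper_force: 60.1
clock: 5.4
eef_pos: [0.6136, 0.0499, 0.2336]
ee_rot: [2.379, 2.05, -0.003]
wrist_force: [-1.4, -0.4, -0.6]
opening: 0.0399
gripper_force: 60.1
t 5.6 pos [0.613  0.0557 0.2337] close dir -8.1 tilt 0.09 open 0.0395 F 60.1 W [-0.3  0.2 -1.4]
shift [-7.4  7.9 -1.3]
```

View pics/e.png

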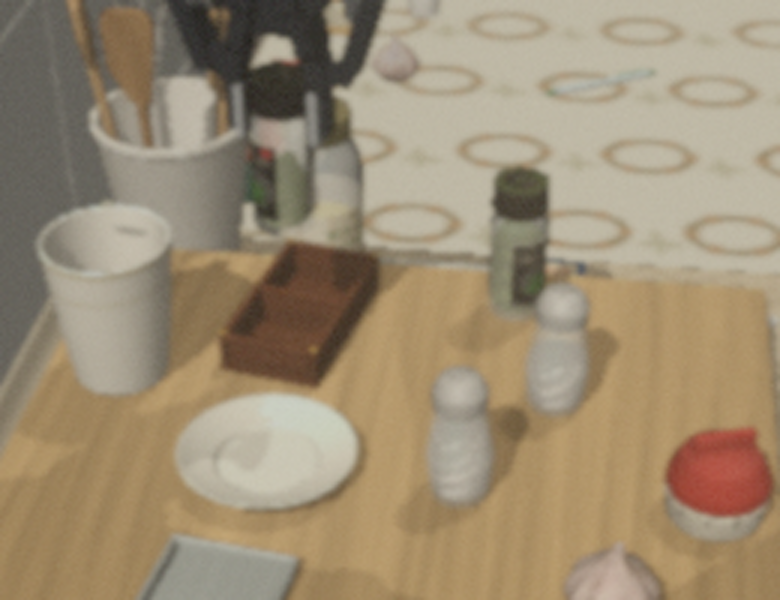

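The jar hangs upright between the fingers, its box about 282–303 × 121–177 in the side view, above and behind the rack. I'll fit its offset from the TCP.

Run:
```python
from geo import *
x,r=fit("jar",dict(side=[281.7,303.3,121,176.7]),(.61,.05),z=.1723);print(x,r)
for b in((.6193,.0435),(.608,-.0185)):print(proj("side",[*b,.068]),proj("top",[*b,.068]))
```

```text
[0.61716264 0.04889169] [-1.24930476  1.49300618 -2.95094204  1.16726901]
[[296.2766227  214.14383353]] [[379.80591087 197.86275644]]
[[306.67782029 198.26588076]] [[408.8505727  202.57289327]]
```

```bash
python3 -m handwheel '[{"gripper":-1,"translation":[-6,5,6],"yaw":0},{"gripper":-1,"translation":[0,0,16],"yaw":0},{"gripper":-1,"translation":[0,0,18],"yaw":0},{"gripper":-1,"translation":[0,0,16],"yaw":0},{"gripper":-1,"translation":[0,0,10],"yaw":0},{"gripper":-1,"translation":[0,0,4],"yaw":0},{"gripper":-1,"translation":[0,0,0],"yaw":0},{"gripper":-1,"translation":[0,0,0],"yaw":0}]'
python3 go.py .6175 .0487 .1294
python3 - <<'E'
from cell import robot
import cv2,numpy as np
a=cv2.cvtColor(robot.get_image("side"),cv2.COLOR_RGB2BGR)[130:250,240:340]
b=cv2.cvtColor(robot.get_image("top"),cv2.COLOR_RGB2BGR)[140:260,340:440]
cv2.imwrite("pics/f.png",cv2.resize(np.hstack([a,b]),None,fx=4,fy=4,interpolation=2))
E
```

```text
clock: 6.28
eef_pos: [0.6182, 0.0473, 0.1647]
ee_rot: [2.374, 2.057, 0.001]
wrist_force: [0.0, -1.1, -1.3]
opening: 0.0398
gripper_force: 60.1
t 6.3 pos [0.6182 0.0473 0.1647] close dir -8.2 tilt 0.03 open 0.0398 F 60.1 W [ 0.  -1.1 -1.3]
shift [ 1.3 -0.9 35.3]
```

View pics/f.png

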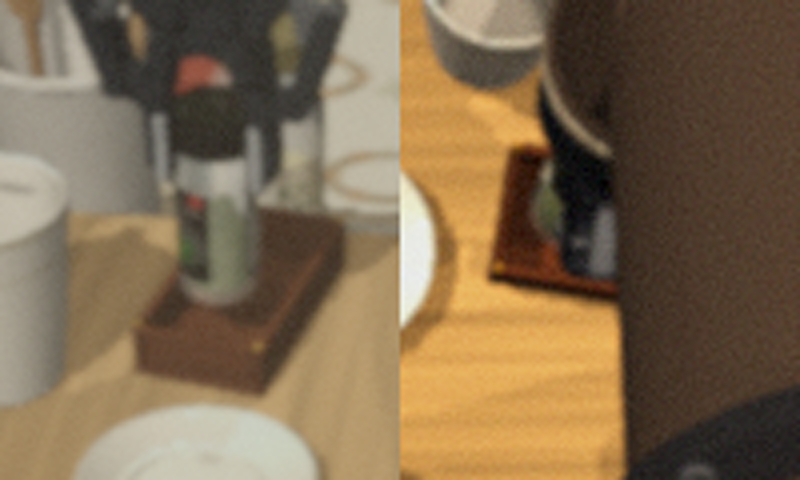

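Run:
```python
from geo import *
x,r=fit("jar",dict(side=[240+177/4,240+259/4,130+88/4,130+306/4]),(.61,.05),z=.1033);print(x,r)
x,r=fit("jar",dict(side=[240+177/4,240+259/4,130+88/4,130+306/4],top=[340+530/4-100,440,140,240]),(.61,.05),z=.1033)
# rack corners visible in side (top, near edge) vs model
c,s=np.cos(-.18),np.sin(-.18)
for l in((36,66),(-36,66),(-36,-66)):
    w=[.6137+c*l[0]/1e3-s*l[1]/1e3,.0125+s*l[0]/1e3+c*l[1]/1e3]
    print(l,(proj("side",[*w,.093])-[240,130])*4,(proj("side",[*w,.062])-[240,130])*4,(proj("top",[*w,.093])-[240,140])*4)
```

```text
[0.61679151 0.04859244] [-1.23752632  1.46787767 -1.07873767  0.74612062]
(36, 66) [[132.44810471 321.27985643]] [[136.86408248 370.43989531]] [[510.60503144 144.00221282]]
(-36, 66) [[264.94022598 346.30388636]] [[267.03921657 395.85459053]] [[489.90177986 276.80627285]]
(-36, -66) [[348.65675302 212.49056053]] [[349.19554423 260.17732796]] [[741.09037431 317.59709068]]
```

```bash
python3 -m handwheel '[{"gripper":-1,"translation":[-2.5,0,6],"yaw":0},{"gripper":-1,"translation":[0,0,9],"yaw":0},{"gripper":-1,"translation":[0,0,8],"yaw":0},{"gripper":-1,"translation":[0,0,5],"yaw":0},{"gripper":-1,"translation":[0,0,3],"yaw":0},{"gripper":-1,"translation":[0,0,2],"yaw":0},{"gripper":-1,"translation":[0,0,1],"yaw":0},{"gripper":-1,"translation":[0,0,0],"yaw":0}]'
python3 go.py .6175 .0450 .1294
```

```text
clock: 7.05
eef_pos: [0.6175, 0.0447, 0.1302]
ee_rot: [-2.375, -2.057, 0.0]
wrist_force: [0.4, -0.2, 0.1]
opening: 0.0398
gripper_force: 60.1
t 7.0 pos [0.6175 0.0447 0.1302] close dir -8.2 tilt 0.01 open 0.0398 F 60.1 W [ 0.4 -0.2  0.1]
shift [ 0.3 -0.   0.8]
```

```bash
python3 -m handwheel '[{"gripper":-1,"translation":[0,0,0.7],"yaw":0},{"gripper":-1,"translation":[0,0,0.5],"yaw":0},{"gripper":-1,"translation":[0,0,0],"yaw":0}]'
python3 -m handwheel '[{"gripper":-1,"translation":[0,0,0.6],"yaw":0},{"gripper":-1,"translation":[0,0,0],"yaw":0}]'
```

```text
clock: 7.3
eef_pos: [0.6177, 0.0447, 0.1295]
ee_rot: [2.374, 2.057, 0.001]
wrist_force: [0.1, 0.3, 1.5]
opening: 0.0397
gripper_force: 60.2
clock: 7.47
eef_pos: [0.6178, 0.0447, 0.1294]
ee_rot: [2.374, 2.057, 0.002]
wrist_force: [-1.4, 0.1, 6.4]
opening: 0.04
gripper_force: 59.8
```

```bash
python3 -m handwheel '[{"gripper":0.45,"translation":[0,0,0],"yaw":0},{"gripper":0.45,"translation":[0,0,0],"yaw":0},{"gripper":0.45,"translation":[0,0,0],"yaw":0},{"gripper":0.45,"translation":[0,0,0],"yaw":0},{"gripper":0.45,"translation":[0,0,-6],"yaw":0},{"gripper":0.45,"translation":[0,0,-16],"yaw":0},{"gripper":0.45,"translation":[0,0,-24],"yaw":0},{"gripper":0.45,"translation":[0,0,-24],"yaw":0},{"gripper":0.45,"translation":[0,0,-20],"yaw":0},{"gripper":0.45,"translation":[0,0,-10],"yaw":0},{"gripper":1,"translation":[0,0,0],"yaw":0}]'
python3 go.py .467 -.033 .2294 .467 -.033 .122
```

```text
clock: 8.38
eef_pos: [0.6188, 0.0446, 0.2311]
ee_rot: [2.373, 2.055, 0.006]
wrist_force: [0.1, -0.0, -0.9]
opening: 0.0724
gripper_force: 0.0
t 8.4 pos [0.6188 0.0446 0.2311] close dir -8.2 tilt 0.24 open 0.0724 F 0.0 W [ 0.1 -0.  -0.9]
shift [ -98.5 -139.1    1. ]
shift [-1.000e-01 -4.000e-01  1.074e+02]
```

```bash
python3 -m handwheel '[{"gripper":1,"translation":[-8,-11,0],"yaw":0},{"gripper":1,"translation":[-18,-25,0],"yaw":0},{"gripper":1,"translation":[-20,-28,0],"yaw":0},{"gripper":1,"translation":[-20,-28,0],"yaw":0},{"gripper":1,"translation":[-18,-26,0],"yaw":0},{"gripper":1,"translation":[-10,-15,0],"yaw":0},{"gripper":1,"translation":[-4.5,-6,0],"yaw":0},{"gripper":1,"translation":[0,0,0],"yaw":0},{"gripper":1,"translation":[0,0,0],"yaw":0}]'
python3 go.py .467 -.033 .122
```

```text
clock: 9.13
eef_pos: [0.4663, -0.0324, 0.2283]
ee_rot: [-2.374, -2.058, -0.001]
wrist_force: [0.5, 0.7, 0.6]
opening: 0.0855
gripper_force: 0.0
t 9.1 pos [ 0.4663 -0.0324  0.2283] close dir -8.2 tilt 0.02 open 0.0855 F 0.0 W [0.5 0.7 0.6]
shift [ -0.6   0.7 106.3]
```

Run:
```python
from cell import robot
import cv2,numpy as np
a=cv2.cvtColor(robot.get_image("side"),cv2.COLOR_RGB2BGR)[100:240,220:420]
cv2.imwrite("pics/g.png",cv2.resize(a,None,fx=4,fy=4,interpolation=2))
```

```text
(no output)
```

View pics/g.png

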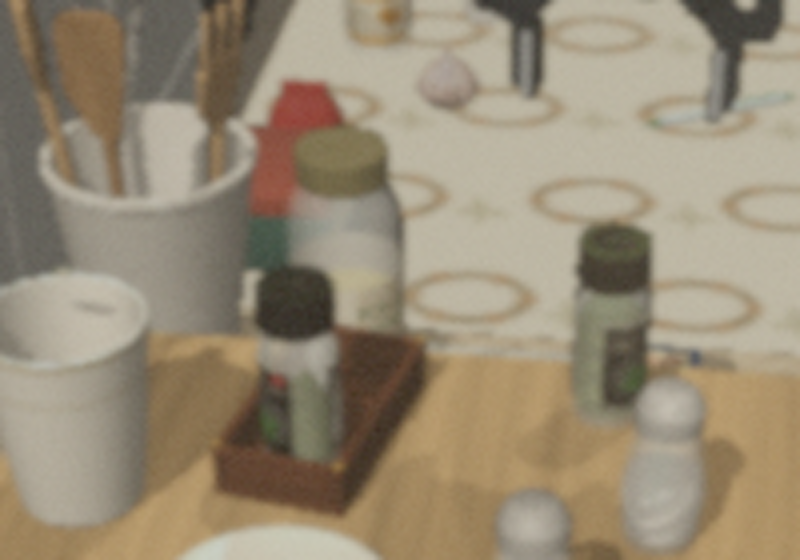

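Jar 1 stands upright in the near bay, lid about (294,175) in the full picture, and jar 2 stands below the open fingers. Grasping jar 2.

```bash
python3 -m handwheel '[{"gripper":1,"translation":[-0.5,0.5,10],"yaw":0},{"gripper":1,"translation":[0,0,18],"yaw":0},{"gripper":1,"translation":[0,0,22],"yaw":0},{"gripper":1,"translation":[0,0,22],"yaw":0},{"gripper":1,"translation":[0,0,18],"yaw":0},{"gripper":1,"translation":[0,0,11],"yaw":0},{"gripper":1,"translation":[0,0,4],"yaw":0},{"gripper":1,"translation":[0,0,0],"yaw":0},{"gripper":1,"translation":[0,0,0],"yaw":0}]'
python3 -m handwheel '[{"gripper":-1,"translation":[0,0,0],"yaw":0},{"gripper":-1,"translation":[0,0,0],"yaw":0},{"gripper":-1,"translation":[0,0,0],"yaw":0},{"gripper":-1,"translation":[0,0,0],"yaw":0},{"gripper":-1,"translation":[0,0,0],"yaw":0},{"gripper":-1,"translation":[0,0,0],"yaw":0},{"gripper":-1,"translation":[0,0,0],"yaw":0},{"gripper":-1,"translation":[0,0,0],"yaw":0}]'
python3 go.py .467 -.033 .232 .608 -.0185 .232
python3 - <<'E'
from geo import *
print(fit("jar",dict(side=[220+256/4,220+341/4,100+265/4,100+465/4]),(.61,.05),z=.068))
E
```

```text
clock: 9.93
eef_pos: [0.4667, -0.0335, 0.1233]
ee_rot: [2.374, 2.057, -0.001]
wrist_force: [0.1, -0.2, 0.6]
opening: 0.0855
gripper_force: 0.0
clock: 10.6
eef_pos: [0.4666, -0.0334, 0.1242]
ee_rot: [2.374, 2.057, 0.002]
wrist_force: [-1.8, 0.5, 5.9]
opening: 0.0396
gripper_force: 59.6
t 10.6 pos [ 0.4666 -0.0334  0.1242] close dir -8.2 tilt 0.07 open 0.0396 F 59.6 W [-1.8  0.5  5.9]
shift [   0.5    0.5 -107.8]
shift [3.450e+01 1.375e+02 1.000e-01]
(array([0.62097256, 0.0357131 ]), array([-0.6024718 ,  0.65227757, -2.88388592,  1.38583088]))
```

```bash
python3 -m handwheel '[{"gripper":-1,"translation":[0,0,-6],"yaw":0},{"gripper":-1,"translation":[0,0,-14],"yaw":0},{"gripper":-1,"translation":[0,0,-20],"yaw":0},{"gripper":-1,"translation":[0,0,-20],"yaw":0},{"gripper":-1,"translation":[0,0,-8],"yaw":0},{"gripper":-1,"translation":[0,0,0],"yaw":0},{"gripper":-1,"translation":[0,0,0],"yaw":0}]'
python3 -m handwheel '[{"gripper":-1,"translation":[2,8,0],"yaw":0},{"gripper":-1,"translation":[4,18,0],"yaw":0},{"gripper":-1,"translation":[6,24,0],"yaw":0},{"gripper":-1,"translation":[6,24,0],"yaw":0},{"gripper":-1,"translation":[6,24,0],"yaw":0},{"gripper":-1,"translation":[5,20,0],"yaw":0},{"gripper":-1,"translation":[4,14,0],"yaw":0},{"gripper":-1,"translation":[1,5,0],"yaw":0},{"gripper":-1,"translation":[0,0,0],"yaw":0},{"gripper":-1,"translation":[0,0,0],"yaw":0}]'
python3 go.py .608 -.0185 .1302
python3 - <<'E'
from cell import robot
import cv2,numpy as np
a=cv2.cvtColor(robot.get_image("side"),cv2.COLOR_RGB2BGR)[110:240,240:340]
b=cv2.cvtColor(robot.get_image("top"),cv2.COLOR_RGB2BGR)[130:260,340:440]
cv2.imwrite("pics/h.png",cv2.resize(np.hstack([a,b]),None,fx=4,fy=4,interpolation=2))
E
```

```text
clock: 11.18
eef_pos: [0.4663, -0.0332, 0.1914]
ee_rot: [2.374, 2.057, 0.001]
wrist_force: [0.3, 0.5, -1.0]
opening: 0.0394
gripper_force: 60.5
clock: 12.02
eef_pos: [0.6058, -0.0197, 0.1904]
ee_rot: [-2.374, -2.056, 0.003]
wrist_force: [0.2, 0.8, -0.7]
opening: 0.0397
gripper_force: 60.6
t 12.0 pos [ 0.6058 -0.0197  0.1904] close dir -8.2 tilt 0.13 open 0.0397 F 60.6 W [ 0.2  0.8 -0.7]
shift [ 1.6  2.1 60.2]
```

View pics/h.png

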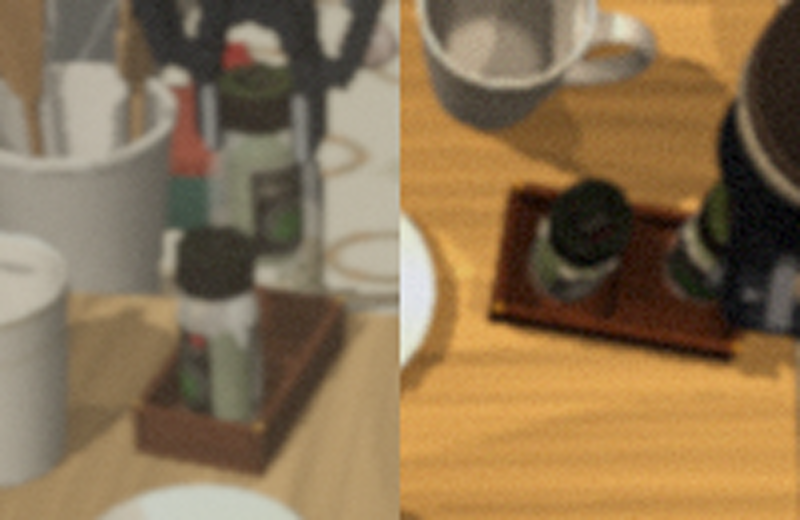

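Jar 1 sits inside the left bay, top box about 372–398 × 175–206. Jar 2 hangs over the right bay, left edge about 406 and bottom about 205. I'll check the numbers against the models.

Run:
```python
from geo import *
print(fit("jar",dict(top=[372,398.3,174.5,206.3],side=[240+177/4,240+260/4,110+227/4,110+423/4]),(.61,.05),z=.068))
print(fit("jar",dict(top=[372,398.3,174.5,206.3]),(.61,.05),z=.068)[0])
M=rev("jar")
print("jar2 pred top",bbox(proj("top",M+[.6058,-.0197,.1282])),"side",bbox(proj("side",M+[.6058,-.0197,.1282])))
print("obs side",[240+218/4,240+304/4,110+65/4,110+258/4])
print(fit("jar",dict(side=[240+218/4,240+304/4,110+65/4,110+258/4]),(.61,.0),z=.1282))
```

```text
(array([0.62053606, 0.04100037]), array([-0.57909991,  0.74701337, -0.08543051,  0.34661228, -1.18830903,
        0.66990494, -2.05435772,  3.37756565]))
[0.62079114 0.04127152]
jar2 pred top [405.21487464 439.55813688 172.5478824  207.23803989] side [294.75065596 316.5184261  123.96557056 179.31511066]
obs side [294.5, 316.0, 126.25, 174.5]
(array([ 0.60881215, -0.03213153]), array([-0.04695475,  0.04733446, -5.06062368,  1.63120915]))
```

```bash
python3 -m handwheel '[{"gripper":-1,"translation":[1.5,2,6],"yaw":0},{"gripper":-1,"translation":[0,0,12],"yaw":0},{"gripper":-1,"translation":[0,0,15],"yaw":0},{"gripper":-1,"translation":[0,0,12],"yaw":0},{"gripper":-1,"translation":[0,0,7],"yaw":0},{"gripper":-1,"translation":[0,0,3.5],"yaw":0},{"gripper":-1,"translation":[0,0,2],"yaw":0},{"gripper":-1,"translation":[0,0,1],"yaw":0},{"gripper":-1,"translation":[0,0,0],"yaw":0}]'
python3 -m handwheel '[{"gripper":-1,"translation":[0,0,0.7],"yaw":0},{"gripper":-1,"translation":[0,0,0.5],"yaw":0},{"gripper":-1,"translation":[0,0,0],"yaw":0}]'
```

```text
clock: 12.87
eef_pos: [0.6091, -0.0183, 0.1332]
ee_rot: [2.374, 2.057, 0.001]
wrist_force: [0.2, 0.7, -0.9]
opening: 0.0393
gripper_force: 60.6
clock: 13.12
eef_pos: [0.609, -0.0182, 0.132]
ee_rot: [2.374, 2.057, 0.001]
wrist_force: [-0.8, 0.1, -1.3]
opening: 0.0395
gripper_force: 60.6
```

```bash
python3 -m handwheel '[{"gripper":-1,"translation":[0,0,0.7],"yaw":0},{"gripper":-1,"translation":[0,0,0.7],"yaw":0},{"gripper":-1,"translation":[0,0,0],"yaw":0}]'
python3 -m handwheel '[{"gripper":-1,"translation":[0,0,0.6],"yaw":0},{"gripper":-1,"translation":[0,0,0],"yaw":0}]'
```

```text
clock: 13.37
eef_pos: [0.6089, -0.0181, 0.1304]
ee_rot: [-2.375, -2.057, -0.0]
wrist_force: [-0.1, -0.9, -2.0]
opening: 0.0391
gripper_force: 60.6
clock: 13.53
eef_pos: [0.609, -0.0182, 0.1303]
ee_rot: [-2.375, -2.057, -0.001]
wrist_force: [-1.8, 0.2, 4.4]
opening: 0.0397
gripper_force: 60.9
```

Jar 2 is seated. Releasing, then on to the right-hand shaker at (0.432, 0.074).

```bash
python3 -m handwheel '[{"gripper":0.45,"translation":[0,0,0],"yaw":0},{"gripper":0.45,"translation":[0,0,0],"yaw":0},{"gripper":0.45,"translation":[0,0,0],"yaw":0},{"gripper":0.45,"translation":[0,0,0],"yaw":0},{"gripper":0.45,"translation":[0,0,-6],"yaw":0},{"gripper":0.45,"translation":[0,0,-16],"yaw":0},{"gripper":0.45,"translation":[0,0,-24],"yaw":0},{"gripper":0.45,"translation":[0,0,-24],"yaw":0},{"gripper":0.45,"translation":[0,0,-20],"yaw":0},{"gripper":0.45,"translation":[0,0,-10],"yaw":0},{"gripper":1,"translation":[0,0,0],"yaw":0}]'
python3 go.py .4322 .0739 .2294 .4322 .0739 .085
```

```text
clock: 14.45
eef_pos: [0.6102, -0.0184, 0.2324]
ee_rot: [2.373, 2.055, 0.005]
wrist_force: [0.2, -1.2, -0.1]
opening: 0.0726
gripper_force: 0.0
t 14.4 pos [ 0.6102 -0.0184  0.2324] close dir -8.2 tilt 0.25 open 0.0726 F 0.0 W [ 0.2 -1.2 -0.1]
shift [  66.  -189.4    2.2]
shift [-1.000e-01 -6.000e-01  1.444e+02]
```

```bash
python3 -m handwheel '[{"gripper":1,"translation":[3,-10,0],"yaw":0},{"gripper":1,"translation":[8,-24,0],"yaw":0},{"gripper":1,"translation":[10,-29,0],"yaw":0},{"gripper":1,"translation":[10,-29,0],"yaw":0},{"gripper":1,"translation":[10,-29,0],"yaw":0},{"gripper":1,"translation":[10,-29,0],"yaw":0},{"gripper":1,"translation":[8,-22,0],"yaw":0},{"gripper":1,"translation":[5,-12,0],"yaw":0},{"gripper":1,"translation":[2,-5,0],"yaw":0},{"gripper":1,"translation":[0,0,0],"yaw":0},{"gripper":1,"translation":[0,0,0],"yaw":0}]'
python3 go.py .4322 .0739 .085
```

```text
clock: 15.37
eef_pos: [0.4312, 0.0739, 0.2294]
ee_rot: [-2.374, -2.057, 0.001]
wrist_force: [0.4, -0.3, 0.5]
opening: 0.0853
gripper_force: 0.0
t 15.4 pos [0.4312 0.0739 0.2294] close dir -8.2 tilt 0.02 open 0.0853 F 0.0 W [ 0.4 -0.3  0.5]
shift [  0.2   1.  144.4]
```

```bash
python3 -m handwheel '[{"gripper":1,"translation":[0,0,12],"yaw":0},{"gripper":1,"translation":[0,0,22],"yaw":0},{"gripper":1,"translation":[0,0,26],"yaw":0},{"gripper":1,"translation":[0,0,26],"yaw":0},{"gripper":1,"translation":[0,0,22],"yaw":0},{"gripper":1,"translation":[0,0,14],"yaw":0},{"gripper":1,"translation":[0,0,8],"yaw":0},{"gripper":1,"translation":[0,0,4],"yaw":0},{"gripper":1,"translation":[0,0,0],"yaw":0},{"gripper":1,"translation":[0,0,0],"yaw":0}]'
python3 go.py .4322 .0739 .085
```

```text
clock: 16.2
eef_pos: [0.4319, 0.0738, 0.0962]
ee_rot: [2.375, 2.056, 0.001]
wrist_force: [0.7, -0.0, 0.4]
opening: 0.085
gripper_force: 0.0
t 16.2 pos [0.4319 0.0738 0.0962] close dir -8.2 tilt 0.04 open 0.0850 F 0.0 W [ 0.7 -0.   0.4]
shift [ 0.1  0.3 11.2]
```

```bash
python3 -m handwheel '[{"gripper":1,"translation":[0,0,6],"yaw":0},{"gripper":1,"translation":[0,0,4],"yaw":0},{"gripper":1,"translation":[0,0,1],"yaw":0},{"gripper":-1,"translation":[0,0,0],"yaw":0},{"gripper":-1,"translation":[0,0,0],"yaw":0},{"gripper":-1,"translation":[0,0,0],"yaw":0},{"gripper":-1,"translation":[0,0,0],"yaw":0},{"gripper":-1,"translation":[0,0,0],"yaw":0},{"gripper":-1,"translation":[0,0,0],"yaw":0},{"gripper":-1,"translation":[0,0,0],"yaw":0},{"gripper":-1,"translation":[0,0,0],"yaw":0}]'
python3 go.py
python3 -m handwheel '[{"gripper":-1,"translation":[0,0,-4],"yaw":0},{"gripper":-1,"translation":[0,0,-8],"yaw":0},{"gripper":-1,"translation":[0,0,-8],"yaw":0},{"gripper":-1,"translation":[0,0,0],"yaw":0},{"gripper":-1,"translation":[0,0,0],"yaw":0}]'
python3 go.py .622 .3452 .21
```

```text
clock: 17.12
eef_pos: [0.4313, 0.0742, 0.0855]
ee_rot: [-2.374, -2.056, -0.001]
wrist_force: [-3.1, -1.6, 12.1]
opening: 0.0397
gripper_force: 58.8
t 17.1 pos [0.4313 0.0742 0.0855] close dir -8.2 tilt 0.04 open 0.0397 F 58.8 W [-3.1 -1.6 12.1]
clock: 17.53
eef_pos: [0.4317, 0.0743, 0.1054]
ee_rot: [2.374, 2.057, 0.002]
wrist_force: [0.0, -0.6, -0.7]
opening: 0.0396
gripper_force: 60.6
t 17.5 pos [0.4317 0.0743 0.1054] close dir -8.2 tilt 0.09 open 0.0396 F 60.6 W [ 0.  -0.6 -0.7]
shift [ 295.3  149.9 -104.1]
```

```bash
python3 -m handwheel '[{"gripper":-1,"translation":[0,0,-8],"yaw":0},{"gripper":-1,"translation":[0,0,-18],"yaw":0},{"gripper":-1,"translation":[0,0,-24],"yaw":0},{"gripper":-1,"translation":[0,0,-22],"yaw":0},{"gripper":-1,"translation":[0,0,-14],"yaw":0},{"gripper":-1,"translation":[0,0,-8],"yaw":0},{"gripper":-1,"translation":[8,4,0],"yaw":0},{"gripper":-1,"translation":[16,8,0],"yaw":0},{"gripper":-1,"translation":[24,12,0],"yaw":0}]' | head -2
python3 -m handwheel '[{"gripper":-1,"translation":[26,13,0],"yaw":0},{"gripper":-1,"translation":[26,13,0],"yaw":0},{"gripper":-1,"translation":[26,13,0],"yaw":0},{"gripper":-1,"translation":[26,13,0],"yaw":0},{"gripper":-1,"translation":[26,13,0],"yaw":0},{"gripper":-1,"translation":[26,13,0],"yaw":0},{"gripper":-1,"translation":[26,13,0],"yaw":0},{"gripper":-1,"translation":[26,13,0],"yaw":0},{"gripper":-1,"translation":[22,12,0],"yaw":0},{"gripper":-1,"translation":[12,6,0],"yaw":0},{"gripper":-1,"translation":[5,3,0],"yaw":0},{"gripper":-1,"translation":[0,0,0],"yaw":0}]' | head -2
python3 -m handwheel '[{"gripper":-1,"translation":[0,0,0],"yaw":0},{"gripper":-1,"translation":[0,0,0],"yaw":0}]' >/dev/null
python3 go.py .622 .3452 .0885
python3 - <<'E'
from cell import robot
import cv2,numpy as np
a=cv2.cvtColor(robot.get_image("side"),cv2.COLOR_RGB2BGR)[170:350,210:400]
b=cv2.cvtColor(robot.get_image("top"),cv2.COLOR_RGB2BGR)[120:300,200:390]
cv2.imwrite("pics/i.png",cv2.resize(np.hstack([a,b]),None,fx=2,fy=2,interpolation=2))
E
```

```text
clock: 18.28
eef_pos: [0.4612, 0.1176, 0.1981]
clock: 19.28
eef_pos: [0.6205, 0.346, 0.1965]
t 19.4 pos [0.6204 0.3435 0.1984] close dir -8.3 tilt 0.07 open 0.0396 F 60.7 W [ 0.2 -0.  -0.3]
shift [  2.    1.4 109.9]
```

View pics/i.png

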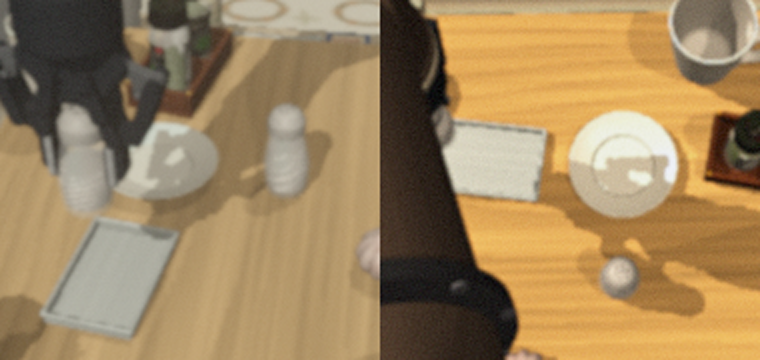

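The shaker hangs upright, side box about 241–266 × 222–276, above and behind the tray, and both jars stand in the rack. Checking its offset.

```bash
python3 - <<'E'
from geo import *
print(fit("shaker",dict(side=[241,266,222,276.5]),(.61,.35),z=.1749))
print(bbox(proj("side",rev("shaker")+[.6204,.3435,.1749])))
E
python3 -m handwheel '[{"gripper":-1,"translation":[2,1,8],"yaw":0},{"gripper":-1,"translation":[0,0,16],"yaw":0},{"gripper":-1,"translation":[0,0,20],"yaw":0},{"gripper":-1,"translation":[0,0,18],"yaw":0},{"gripper":-1,"translation":[0,0,14],"yaw":0},{"gripper":-1,"translation":[0,0,8],"yaw":0},{"gripper":-1,"translation":[0,0,4],"yaw":0},{"gripper":-1,"translation":[0,0,0],"yaw":0},{"gripper":-1,"translation":[0,0,0],"yaw":0}]'
python3 go.py .622 .3452 .0885
```

```text
(array([0.62075395, 0.34398404]), array([-2.10478256,  2.39787866, -1.93147012,  1.12696472]))
[239.21737807 268.70004641 219.89258679 277.43425598]
clock: 20.3
eef_pos: [0.6225, 0.3467, 0.1115]
ee_rot: [2.375, 2.057, 0.001]
wrist_force: [-0.1, 0.1, -0.6]
opening: 0.0397
gripper_force: 60.7
t 20.3 pos [0.6225 0.3467 0.1115] close dir -8.2 tilt 0.05 open 0.0397 F 60.7 W [-0.1  0.1 -0.6]
shift [-1.6 -0.3 23. ]
```

Offset is negligible. Lowering the rest of the way.

```bash
python3 -m handwheel '[{"gripper":-1,"translation":[-1,0,6],"yaw":0},{"gripper":-1,"translation":[0,0,6],"yaw":0},{"gripper":-1,"translation":[0,0,4],"yaw":0},{"gripper":-1,"translation":[0,0,3],"yaw":0},{"gripper":-1,"translation":[0,0,1.5],"yaw":0},{"gripper":-1,"translation":[0,0,0],"yaw":0},{"gripper":-1,"translation":[0,0,0],"yaw":0}]'
python3 -m handwheel '[{"gripper":-1,"translation":[0,0,0.7],"yaw":0},{"gripper":-1,"translation":[0,0,0.7],"yaw":0},{"gripper":-1,"translation":[0,0,0],"yaw":0}]'
python3 -m handwheel '[{"gripper":-1,"translation":[0,0,0.6],"yaw":0},{"gripper":-1,"translation":[0,0,0],"yaw":0}]'
```

```text
clock: 20.88
eef_pos: [0.622, 0.3457, 0.0903]
ee_rot: [2.375, 2.057, 0.0]
wrist_force: [0.1, -0.5, -1.4]
opening: 0.0393
gripper_force: 60.7
clock: 21.13
eef_pos: [0.6219, 0.3457, 0.0889]
ee_rot: [-2.375, -2.057, -0.0]
wrist_force: [-0.3, 0.0, -0.4]
opening: 0.0394
gripper_force: 60.7
clock: 21.3
eef_pos: [0.622, 0.3458, 0.0887]
ee_rot: [-2.374, -2.057, -0.001]
wrist_force: [-0.4, -0.4, 3.0]
opening: 0.0395
gripper_force: 61.1
```

```bash
python3 -m handwheel '[{"gripper":0.45,"translation":[0,0,0],"yaw":0},{"gripper":0.45,"translation":[0,0,0],"yaw":0},{"gripper":0.45,"translation":[0,0,0],"yaw":0},{"gripper":0.45,"translation":[0,0,0],"yaw":0},{"gripper":0.45,"translation":[0,0,-6],"yaw":0},{"gripper":0.45,"translation":[0,0,-16],"yaw":0},{"gripper":0.45,"translation":[0,0,-24],"yaw":0},{"gripper":0.45,"translation":[0,0,-26],"yaw":0},{"gripper":0.45,"translation":[0,0,-24],"yaw":0},{"gripper":0.45,"translation":[0,0,-14],"yaw":0},{"gripper":1,"translation":[0,0,0],"yaw":0}]' | head -2
python3 go.py .487 .1745 .195 .487 .1745 .085
```

```text
clock: 22.22
eef_pos: [0.6239, 0.3462, 0.203]
t 22.2 pos [0.6239 0.3462 0.203 ] close dir -8.2 tilt 0.37 open 0.0726 F 0.0 W [ 1.3 -0.7  0.5]
shift [-189.5 -111.     6.6]
shift [ -0.4  -0.6 110. ]
```

```bash
python3 -m handwheel '[{"gripper":1,"translation":[-9,-5,0],"yaw":0},{"gripper":1,"translation":[-22,-13,0],"yaw":0},{"gripper":1,"translation":[-27,-16,0],"yaw":0},{"gripper":1,"translation":[-27,-16,0],"yaw":0},{"gripper":1,"translation":[-27,-16,0],"yaw":0},{"gripper":1,"translation":[-27,-16,0],"yaw":0},{"gripper":1,"translation":[-24,-14,0],"yaw":0},{"gripper":1,"translation":[-16,-9,0],"yaw":0},{"gripper":1,"translation":[-8,-5,0],"yaw":0},{"gripper":1,"translation":[-1,0,0],"yaw":0},{"gripper":1,"translation":[0,0,0],"yaw":0},{"gripper":1,"translation":[0,0,0],"yaw":0}]' | head -2
python3 go.py .487 .1745 .085
```

```text
clock: 23.22
eef_pos: [0.487, 0.1766, 0.1983]
t 23.2 pos [0.487  0.1766 0.1983] close dir -8.1 tilt 0.05 open 0.0853 F 0.0 W [ 0.8  0.8 -0.3]
shift [ -2.1   0.2 113.3]
```

Run:
```python
from cell import robot
import cv2,numpy as np
a=cv2.cvtColor(robot.get_image("side"),cv2.COLOR_RGB2BGR)[170:350,210:400]
b=cv2.cvtColor(robot.get_image("top"),cv2.COLOR_RGB2BGR)[120:300,200:390]
cv2.imwrite("pics/j.png",cv2.resize(np.hstack([a,b]),None,fx=2,fy=2,interpolation=2))
```

```text
(no output)
```

View pics/j.png

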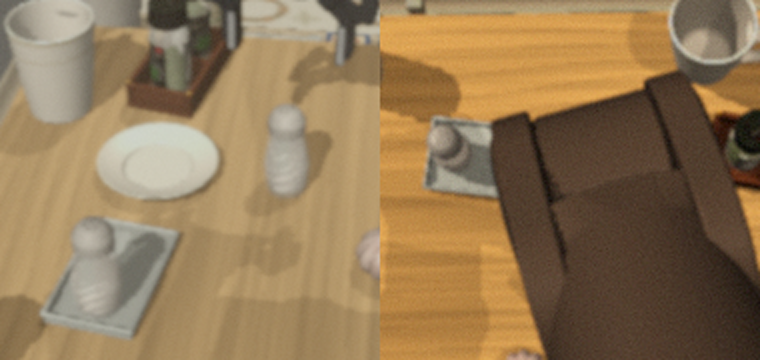

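Shaker 1 stands inside the tray, base about (258,325) in the side view. Shaker 2 is under the open fingers.

```bash
python3 -m handwheel '[{"gripper":1,"translation":[-1.5,0,8],"yaw":0},{"gripper":1,"translation":[0,0,18],"yaw":0},{"gripper":1,"translation":[0,0,22],"yaw":0},{"gripper":1,"translation":[0,0,22],"yaw":0},{"gripper":1,"translation":[0,0,18],"yaw":0},{"gripper":1,"translation":[0,0,12],"yaw":0},{"gripper":1,"translation":[0,0,8],"yaw":0},{"gripper":1,"translation":[0,0,3],"yaw":0},{"gripper":1,"translation":[0,0,0],"yaw":0},{"gripper":1,"translation":[0,0,0],"yaw":0}]' | head -2
python3 -m handwheel '[{"gripper":1,"translation":[0,0,1],"yaw":0},{"gripper":-1,"translation":[0,0,0],"yaw":0},{"gripper":-1,"translation":[0,0,0],"yaw":0},{"gripper":-1,"translation":[0,0,0],"yaw":0},{"gripper":-1,"translation":[0,0,0],"yaw":0},{"gripper":-1,"translation":[0,0,0],"yaw":0},{"gripper":-1,"translation":[0,0,0],"yaw":0},{"gripper":-1,"translation":[0,0,0],"yaw":0},{"gripper":-1,"translation":[0,0,0],"yaw":0}]'
python3 go.py .487 .1745 .2 .6146 .2896 .2
```

```text
clock: 24.15
eef_pos: [0.4865, 0.1739, 0.0876]
clock: 24.9
eef_pos: [0.4861, 0.174, 0.0871]
ee_rot: [-2.374, -2.057, -0.001]
wrist_force: [-2.6, -0.8, 9.9]
opening: 0.0391
gripper_force: 59.2
t 24.9 pos [0.4861 0.174  0.0871] close dir -8.2 tilt 0.05 open 0.0391 F 59.2 W [-2.6 -0.8  9.9]
shift [   0.7    0.8 -112.9]
shift [1.321e+02 1.099e+02 1.000e-01]
```

```bash
python3 -m handwheel '[{"gripper":-1,"translation":[0,0,-5],"yaw":0},{"gripper":-1,"translation":[0,0,-12],"yaw":0},{"gripper":-1,"translation":[0,0,-20],"yaw":0},{"gripper":-1,"translation":[0,0,-20],"yaw":0},{"gripper":-1,"translation":[0,0,-20],"yaw":0},{"gripper":-1,"translation":[0,0,-15],"yaw":0},{"gripper":-1,"translation":[0,0,-8],"yaw":0},{"gripper":-1,"translation":[0,0,0],"yaw":0}]' | head -2
python3 -m handwheel '[{"gripper":-1,"translation":[7,6,0],"yaw":0},{"gripper":-1,"translation":[14,12,0],"yaw":0},{"gripper":-1,"translation":[20,17,0],"yaw":0},{"gripper":-1,"translation":[22,18,0],"yaw":0},{"gripper":-1,"translation":[22,18,0],"yaw":0},{"gripper":-1,"translation":[20,16,0],"yaw":0},{"gripper":-1,"translation":[14,12,0],"yaw":0},{"gripper":-1,"translation":[9,7,0],"yaw":0},{"gripper":-1,"translation":[4,4,0],"yaw":0},{"gripper":-1,"translation":[0,0,0],"yaw":0},{"gripper":-1,"translation":[0,0,0],"yaw":0},{"gripper":-1,"translation":[0,0,0],"yaw":0}]' | head -2
python3 go.py .6146 .2896 .0901
```

```text
clock: 25.57
eef_pos: [0.4869, 0.1741, 0.1879]
clock: 26.57
eef_pos: [0.6132, 0.2878, 0.1858]
t 26.6 pos [0.6132 0.2878 0.1858] close dir -8.2 tilt 0.07 open 0.0391 F 60.4 W [ 0.7  0.9 -0.5]
shift [ 2.   1.2 95.7]
```

```bash
python3 -m handwheel '[{"gripper":-1,"translation":[1.5,1,8],"yaw":0},{"gripper":-1,"translation":[0,0,16],"yaw":0},{"gripper":-1,"translation":[0,0,20],"yaw":0},{"gripper":-1,"translation":[0,0,16],"yaw":0},{"gripper":-1,"translation":[0,0,12],"yaw":0},{"gripper":-1,"translation":[0,0,8],"yaw":0},{"gripper":-1,"translation":[0,0,6],"yaw":0},{"gripper":-1,"translation":[0,0,3],"yaw":0},{"gripper":-1,"translation":[0,0,0],"yaw":0},{"gripper":-1,"translation":[0,0,0],"yaw":0}]'
python3 go.py .6146 .2896 .0901
```

```text
clock: 27.4
eef_pos: [0.6153, 0.2902, 0.0979]
ee_rot: [2.374, 2.057, 0.001]
wrist_force: [-0.3, 0.4, -0.5]
opening: 0.0391
gripper_force: 60.3
t 27.4 pos [0.6153 0.2902 0.0979] close dir -8.2 tilt 0.05 open 0.0391 F 60.3 W [-0.3  0.4 -0.5]
shift [-0.7 -0.6  7.8]
```

```bash
python3 -m handwheel '[{"gripper":-1,"translation":[0,0,3],"yaw":0},{"gripper":-1,"translation":[0,0,2],"yaw":0},{"gripper":-1,"translation":[0,0,1],"yaw":0},{"gripper":-1,"translation":[0,0,0.8],"yaw":0},{"gripper":-1,"translation":[0,0,0],"yaw":0},{"gripper":-1,"translation":[0,0,0],"yaw":0}]'
python3 -m handwheel '[{"gripper":-1,"translation":[0,0,0.7],"yaw":0},{"gripper":-1,"translation":[0,0,0],"yaw":0}]'
```

```text
clock: 27.9
eef_pos: [0.615, 0.2901, 0.0906]
ee_rot: [2.375, 2.057, 0.0]
wrist_force: [-1.0, 0.4, -0.9]
opening: 0.039
gripper_force: 60.4
clock: 28.07
eef_pos: [0.6151, 0.2901, 0.0902]
ee_rot: [-2.375, -2.057, -0.001]
wrist_force: [-1.1, -0.8, 3.2]
opening: 0.039
gripper_force: 60.9
```

```bash
python3 -m handwheel '[{"gripper":0.45,"translation":[0,0,0],"yaw":0},{"gripper":0.45,"translation":[0,0,0],"yaw":0},{"gripper":0.45,"translation":[0,0,0],"yaw":0},{"gripper":0.45,"translation":[0,0,0],"yaw":0},{"gripper":0.45,"translation":[0,0,-6],"yaw":0},{"gripper":0.45,"translation":[0,0,-16],"yaw":0},{"gripper":0.45,"translation":[0,0,-24],"yaw":0},{"gripper":0.45,"translation":[0,0,-26],"yaw":0},{"gripper":0.45,"translation":[0,0,-24],"yaw":0},{"gripper":0.45,"translation":[0,0,-14],"yaw":0},{"gripper":1,"translation":[0,0,0],"yaw":0}]' | head -2
python3 go.py .3896 .2742 .195
```

```text
clock: 28.98
eef_pos: [0.6169, 0.2905, 0.2043]
t 29.0 pos [0.6169 0.2905 0.2043] close dir -8.2 tilt 0.36 open 0.0722 F 0.0 W [ 0.5 -0.5  0. ]
shift [ -48.7 -222.7    8. ]
```

```bash
python3 -m handwheel '[{"gripper":1,"translation":[-2,-10,0],"yaw":0},{"gripper":1,"translation":[-5,-22,0],"yaw":0},{"gripper":1,"translation":[-7,-30,0],"yaw":0},{"gripper":1,"translation":[-7,-32,0],"yaw":0},{"gripper":1,"translation":[-7,-32,0],"yaw":0},{"gripper":1,"translation":[-7,-32,0],"yaw":0},{"gripper":1,"translation":[-6,-28,0],"yaw":0},{"gripper":1,"translation":[-4,-18,0],"yaw":0},{"gripper":1,"translation":[-2,-12,0],"yaw":0},{"gripper":1,"translation":[-1,-4,0],"yaw":0},{"gripper":1,"translation":[0,0,0],"yaw":0},{"gripper":1,"translation":[0,0,0],"yaw":0}]' | head -2
python3 go.py .3896 .2742 .069
python3 - <<'E'
from cell import robot
import cv2,numpy as np
a=cv2.cvtColor(robot.get_image("side"),cv2.COLOR_RGB2BGR)[150:350,210:470]
cv2.imwrite("pics/k.png",cv2.resize(a,None,fx=3,fy=3,interpolation=2))
E
```

```text
clock: 29.98
eef_pos: [0.391, 0.2741, 0.2]
t 30.0 pos [0.391  0.2741 0.2   ] close dir -8.2 tilt 0.04 open 0.0855 F 0.0 W [1.  0.4 0.8]
shift [-1.000e-01 -1.500e+00  1.309e+02]
```

View pics/k.png

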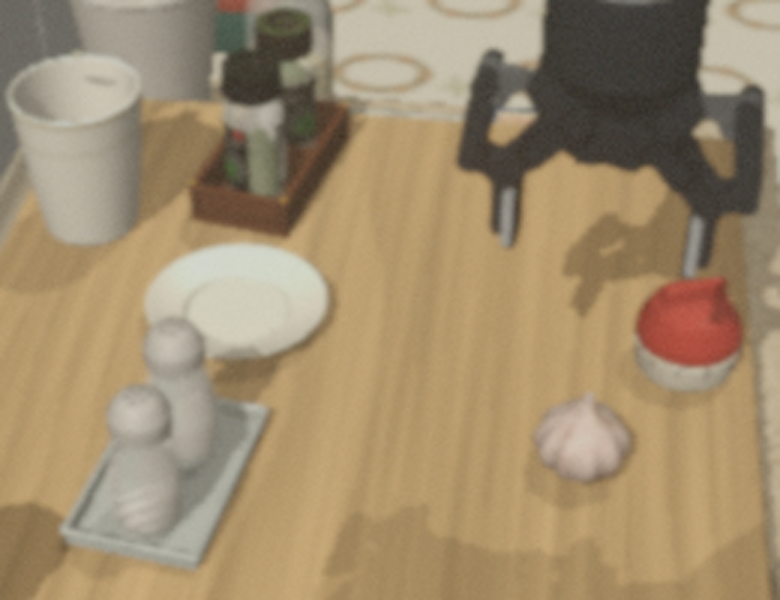

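Both jars stand in the rack and both shakers in the tray. The mug and timer are unmoved. The garlic at (405,298) lies under the fingers.

```bash
python3 -m handwheel '[{"gripper":1,"translation":[0,-1,10],"yaw":0},{"gripper":1,"translation":[0,0,20],"yaw":0},{"gripper":1,"translation":[0,0,24],"yaw":0},{"gripper":1,"translation":[0,0,24],"yaw":0},{"gripper":1,"translation":[0,0,20],"yaw":0},{"gripper":1,"translation":[0,0,14],"yaw":0},{"gripper":1,"translation":[0,0,9],"yaw":0},{"gripper":1,"translation":[0,0,5],"yaw":0},{"gripper":1,"translation":[0,0,2],"yaw":0},{"gripper":1,"translation":[0,0,0],"yaw":0},{"gripper":1,"translation":[0,0,0],"yaw":0}]' | head -2
python3 go.py .3896 .2742 .069
```

```text
clock: 30.95
eef_pos: [0.3899, 0.2743, 0.0723]
t 30.9 pos [0.3899 0.2743 0.0723] close dir -8.2 tilt 0.06 open 0.0853 F 0.0 W [ 0.5 -0.3  0.4]
shift [-0.2 -0.2  3.3]
```

```bash
python3 -m handwheel '[{"gripper":1,"translation":[0,0,2.5],"yaw":0},{"gripper":-1,"translation":[0,0,0],"yaw":0},{"gripper":-1,"translation":[0,0,0],"yaw":0},{"gripper":-1,"translation":[0,0,0],"yaw":0},{"gripper":-1,"translation":[0,0,0],"yaw":0},{"gripper":-1,"translation":[0,0,0],"yaw":0},{"gripper":-1,"translation":[0,0,0],"yaw":0},{"gripper":-1,"translation":[0,0,0],"yaw":0},{"gripper":-1,"translation":[0,0,0],"yaw":0}]'
python3 go.py
python3 -m handwheel '[{"gripper":-1,"translation":[0,0,-5],"yaw":0},{"gripper":-1,"translation":[0,0,-12],"yaw":0},{"gripper":-1,"translation":[0,0,-20],"yaw":0},{"gripper":-1,"translation":[0,0,-20],"yaw":0},{"gripper":-1,"translation":[0,0,-18],"yaw":0},{"gripper":-1,"translation":[0,0,-10],"yaw":0},{"gripper":-1,"translation":[0,0,-5],"yaw":0},{"gripper":-1,"translation":[0,0,0],"yaw":0},{"gripper":-1,"translation":[0,0,0],"yaw":0}]'
python3 go.py .609 .1705 .16
```

```text
clock: 31.7
eef_pos: [0.3897, 0.2743, 0.0702]
ee_rot: [-2.375, -2.056, -0.002]
wrist_force: [-3.2, -1.3, 12.4]
opening: 0.0484
gripper_force: 59.7
t 31.7 pos [0.3897 0.2743 0.0702] close dir -8.2 tilt 0.07 open 0.0484 F 59.7 W [-3.2 -1.3 12.4]
clock: 32.45
eef_pos: [0.389, 0.274, 0.1588]
ee_rot: [-2.374, -2.057, 0.001]
wrist_force: [-0.6, 0.9, -1.4]
opening: 0.0481
gripper_force: 61.8
t 32.5 pos [0.389  0.274  0.1588] close dir -8.2 tilt 0.02 open 0.0481 F 61.8 W [-0.6  0.9 -1.4]
shift [-71.2 232.5  -1.2]
```

```bash
python3 -m handwheel '[{"gripper":-1,"translation":[-3,10,0],"yaw":0},{"gripper":-1,"translation":[-6,20,0],"yaw":0},{"gripper":-1,"translation":[-9,28,0],"yaw":0},{"gripper":-1,"translation":[-10,32,0],"yaw":0},{"gripper":-1,"translation":[-10,32,0],"yaw":0},{"gripper":-1,"translation":[-10,32,0],"yaw":0},{"gripper":-1,"translation":[-9,30,0],"yaw":0},{"gripper":-1,"translation":[-7,24,0],"yaw":0},{"gripper":-1,"translation":[-5,16,0],"yaw":0},{"gripper":-1,"translation":[-2,8,0],"yaw":0},{"gripper":-1,"translation":[0,0,0],"yaw":0},{"gripper":-1,"translation":[0,0,0],"yaw":0}]' | head -2
python3 -m handwheel '[{"gripper":-1,"translation":[0,0,0],"yaw":0}]' >/dev/null
python3 go.py .609 .1705 .0752
python3 - <<'E'
from cell import robot
import cv2,numpy as np
a=cv2.cvtColor(robot.get_image("side"),cv2.COLOR_RGB2BGR)[170:290,230:350]
b=cv2.cvtColor(robot.get_image("top"),cv2.COLOR_RGB2BGR)[140:260,270:350]
cv2.imwrite("pics/l.png",cv2.resize(np.hstack([a,b]),None,fx=4,fy=4,interpolation=2))
E
```

```text
clock: 33.45
eef_pos: [0.6082, 0.1706, 0.1583]
t 33.5 pos [0.6076 0.1716 0.1587] close dir -8.1 tilt 0.10 open 0.0482 F 61.8 W [-0.3  0.3 -0.1]
shift [-0.9  1.7 83.5]
```

View pics/l.png

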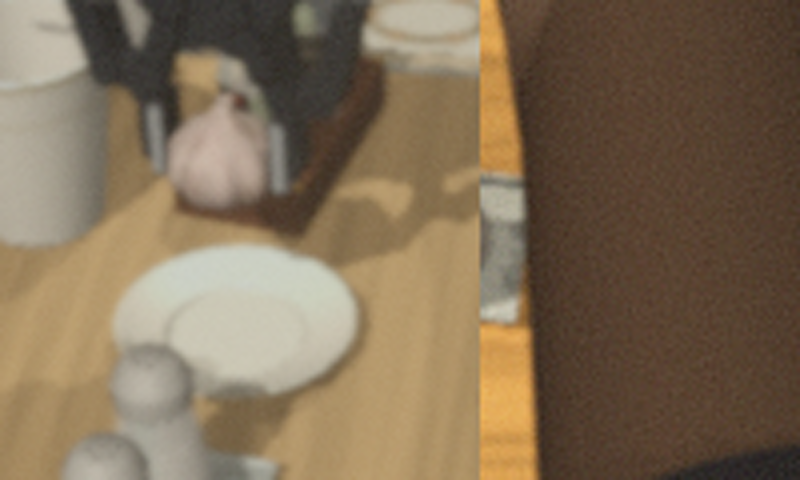

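The garlic hangs neck up, side box about 272–297 × 194–222, above and behind the dish, whose floor ellipse centres on (289,252). Checking its position against that.

Run:
```python
from geo import *
print(fit("garlic",dict(side=[272,297,193.75,222.5]),(.61,.17),z=.1505))
print(bbox(proj("side",rev("garlic")+[.6076,.1716,.1505])))
print(proj("side",[.609,.170,.067]),proj("side",[.606,.17,.067]),proj("side",[.609,.174,.067]),proj("top",[.609,.170,.067]))
```

```text
(array([0.61084757, 0.17426248]), array([-2.36061331,  2.36004736, -0.11832357,  0.04330307]))
[271.75226606 301.41832939 192.9342183  221.81261935]
[[289.18306475 252.87527869]] [[290.72115102 253.00602857]] [[288.76801013 254.1953475 ]] [[320.98212062 203.5853407 ]]
```

```bash
python3 -m handwheel '[{"gripper":-1,"translation":[-1.5,2,8],"yaw":0},{"gripper":-1,"translation":[0,0,15],"yaw":0},{"gripper":-1,"translation":[0,0,18],"yaw":0},{"gripper":-1,"translation":[0,0,15],"yaw":0},{"gripper":-1,"translation":[0,0,10],"yaw":0},{"gripper":-1,"translation":[0,0,6],"yaw":0},{"gripper":-1,"translation":[0,0,3],"yaw":0},{"gripper":-1,"translation":[0,0,0],"yaw":0},{"gripper":-1,"translation":[0,0,0],"yaw":0}]'
python3 go.py .6095 .170 .0752
```

```text
clock: 34.38
eef_pos: [0.611, 0.169, 0.0849]
ee_rot: [2.374, 2.057, 0.001]
wrist_force: [0.2, -0.1, -0.9]
opening: 0.0481
gripper_force: 61.8
t 34.4 pos [0.611  0.169  0.0849] close dir -8.2 tilt 0.05 open 0.0481 F 61.8 W [ 0.2 -0.1 -0.9]
shift [ 0.7 -1.6  9.7]
```

```bash
python3 -m handwheel '[{"gripper":-1,"translation":[0.5,-1,3],"yaw":0},{"gripper":-1,"translation":[0,0,3],"yaw":0},{"gripper":-1,"translation":[0,0,1.5],"yaw":0},{"gripper":-1,"translation":[0,0,0.8],"yaw":0},{"gripper":-1,"translation":[0,0,0],"yaw":0},{"gripper":-1,"translation":[0,0,0],"yaw":0}]'
python3 -m handwheel '[{"gripper":-1,"translation":[0,0,0.6],"yaw":0},{"gripper":-1,"translation":[0,0,0.6],"yaw":0},{"gripper":-1,"translation":[0,0,0],"yaw":0}]'
```

```text
clock: 34.88
eef_pos: [0.6097, 0.1696, 0.076]
ee_rot: [2.375, 2.057, 0.0]
wrist_force: [-0.2, -1.0, -1.0]
opening: 0.0479
gripper_force: 61.8
clock: 35.13
eef_pos: [0.6099, 0.1696, 0.0754]
ee_rot: [-2.375, -2.057, -0.001]
wrist_force: [-1.6, 0.7, 4.1]
opening: 0.0479
gripper_force: 62.2
```

```bash
python3 -m handwheel '[{"gripper":0.6,"translation":[0,0,0],"yaw":0},{"gripper":0.6,"translation":[0,0,0],"yaw":0},{"gripper":0.6,"translation":[0,0,0],"yaw":0},{"gripper":0.6,"translation":[0,0,0],"yaw":0},{"gripper":0.6,"translation":[0,0,-5],"yaw":0},{"gripper":0.6,"translation":[0,0,-14],"yaw":0},{"gripper":0.6,"translation":[0,0,-24],"yaw":0},{"gripper":0.6,"translation":[0,0,-28],"yaw":0},{"gripper":0.6,"translation":[0,0,-28],"yaw":0},{"gripper":0.6,"translation":[0,0,-24],"yaw":0},{"gripper":0.6,"translation":[0,0,-12],"yaw":0},{"gripper":0.6,"translation":[0,0,0],"yaw":0}]'
python3 go.py .42 .40 .21
```

```text
clock: 36.13
eef_pos: [0.6113, 0.1698, 0.213]
ee_rot: [2.373, 2.056, 0.008]
wrist_force: [0.0, -0.9, -0.8]
opening: 0.0685
gripper_force: 0.0
t 36.1 pos [0.6113 0.1698 0.213 ] close dir -8.2 tilt 0.30 open 0.0685 F 0.0 W [ 0.  -0.9 -0.8]
shift [ 200.6 -222.2    2.6]
```

```bash
python3 -m handwheel '[{"gripper":0.6,"translation":[0,-12,0],"yaw":0},{"gripper":0.6,"translation":[0,-25,0],"yaw":0},{"gripper":0.6,"translation":[10,-30,0],"yaw":0},{"gripper":0.6,"translation":[20,-28,0],"yaw":0},{"gripper":0.6,"translation":[26,-24,0],"yaw":0},{"gripper":0.6,"translation":[28,-24,0],"yaw":0},{"gripper":0.6,"translation":[28,-24,0],"yaw":0},{"gripper":0.6,"translation":[28,-20,0],"yaw":0},{"gripper":0.6,"translation":[20,-14,0],"yaw":0},{"gripper":0.6,"translation":[10,-8,0],"yaw":0},{"gripper":0.6,"translation":[0,0,0],"yaw":0},{"gripper":0.6,"translation":[0,0,0],"yaw":0}]' | head -3
python3 - <<'E'
from cell import robot
import cv2,numpy as np
a=cv2.cvtColor(robot.get_image("side"),cv2.COLOR_RGB2BGR)[150:350,200:400]
b=cv2.cvtColor(robot.get_image("top"),cv2.COLOR_RGB2BGR)[100:300,240:440]
cv2.imwrite("pics/m.png",cv2.resize(np.hstack([a,b]),None,fx=2,fy=2,interpolation=2))
E
```

```text
clock: 37.13
eef_pos: [0.427, 0.3669, 0.209]
ee_rot: [2.373, 2.057, -0.002]
```

View pics/m.png

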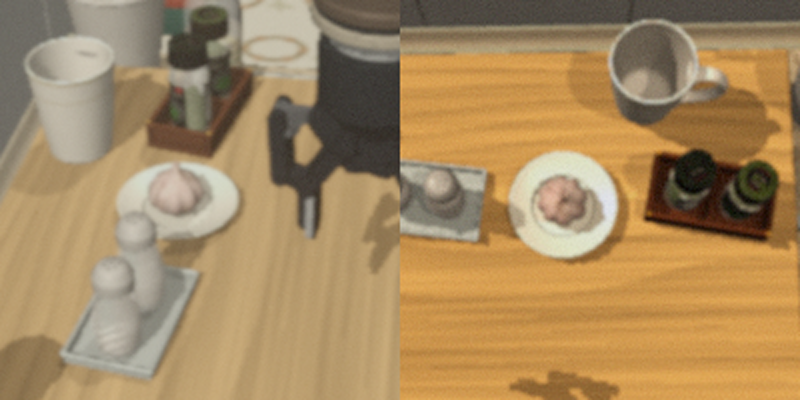

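Both jars stand in their bays and both shakers in the tray. The garlic sits in the middle of the dish, (562,202) in the crop against a dish centre of about (563,205). The mug hasn't moved and the arm touches nothing, so I'm handing in.

```bash
python3 -c "
from cell import robot
print(robot.sign_off())"
```

```text
the job is handed in; nothing more can be done
None
```

The job is handed in after about 37 s: the last pictures showed both jars upright in the rack bays, both shakers upright in the tray, the garlic in the middle of the dish and the mug and timer where they started, though no verdict came back.

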